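# Find the rattling carton and hold it in the scanning gate

## Task

One of the three sealed white cartons on the bench has a part loose inside: lift the cartons clear of the bench one at a time and shake them lengthwise or tip them well over (20 degrees or more) end to end until you find the one that rattles, setting the silent ones back flat on the bench. Then carry the rattling carton forward and hold its front end level, lengthwise and centred in the gap between the two posts of the scanning gate, at the height of the red lenses, without knocking the posts; finish while still holding it there steadily, and leave the bottles, timer and tape where they stand.

Things in the scene. Friction and masses are not known exactly. Their poses are not given: they have to be found in the camera images.
- carton_a_centre (a point): centre (15 mm over the underside) of one of three identical sealed white cartons, 140 (its x) x 60 (its y) x 30 high (its z), lying flat, long side roughly away from the robot. Grasp across the 60 mm width from above; the lid does not open. One of the three cartons rattles, a different one each time, not tied to its name
- carton_b_centre (a point): centre of the second carton, same as carton_a. Inside the rattling carton a dense round part of 0.11 kg can roll 51 mm either way of the centre along the carton's length (11 mm across): tips of 0.15 rad and more roll it to the lower end, level it stays where it rolled. The contents of the silent two are packed tight, centred, and never move
- carton_c_centre (a point): centre of the third carton, same as carton_a. A carton weighs 0.2 to 0.34 kg without the ball; the weights are random, so weight alone does not tell which one rattles
- gate_mid (a point): middle of the gap of the scanning gate, 85 mm over the bench: two black posts with yellow tops (30 along x, 24 wide, 113 mm high) on a fixed aluminium plate 70x180x6; the posts stand 110 mm apart along the gate's y, their red beam lenses at this height; the gate's x is the way through the gap, away from the robot
- amber_bottle: loose brown glass bottle with white cap, 62 mm across, 128 high, left of the gate; origin under its centre
- wash: loose wash bottle with red cap and bent spout, 74x101x198, right; origin under its centre
- tape: loose roll of yellow tape lying flat, 95 across, 19 high, right; origin under its centre
- clock: loose white timer standing up, 26x64x60, left; origin under its centre
- gate: the gate's foot plate and posts, fixed; origin under its centre
Mind the look-alikes: they are no part of the job. What is shaped like the part that bears carton_a_centre but blue or yellow is not meant.

How it is judged:
On the way:
1. the rattling carton is shaken or tipped in the grip, clear of the bench, so that its loose part runs against an end wall inside (((height (world z) of carton_a_centre above 0.05 m and contact force between the fingers and carton_a above 1 N and contact force between any of inner_a_c2, inner_a_c3 and anything else above 0.2 N) or (height (world z) of carton_b_centre above 0.05 m and contact force between the fingers and carton_b above 1 N and contact force between any of inner_b_c2, inner_b_c3 and anything else above 0.2 N) or (height (world z) of carton_c_centre above 0.05 m and contact force between the fingers and carton_c above 1 N and contact force between any of inner_c_c2, inner_c_c3 and anything else above 0.2 N))).
At the end, for the whole second after the job is handed in: the rattling carton is in the fingers, still, off the gate; gate_mid lies inside it: within 20 mm of its centre sideways, 15 mm in height, 66 mm lengthwise; in line with the gate within 15 degrees, level within 11; the other two lie flat and still on the bench (((contact force between the fingers and carton_a above 1 N and contact force between inner_a and anything else above 0.25 N and x of gate_mid in the frame of carton_a_centre between -0.066 and 0.066 m and y of gate_mid in the frame of carton_a_centre between -0.02 and 0.02 m and z of gate_mid in the frame of carton_a_centre between -0.015 and 0.015 m and angle between the x axis of carton_a_centre and the x axis of gate_mid, either way round below 0.26 rad and angle between carton_a_centre's own z axis and vertical below 0.2 rad and linear speed of each of carton_a, carton_b, carton_c below 0.03 m/s and contact force between gate and carton_a below 0.3 N and height (world z) of each of carton_b_centre, carton_c_centre below 0.022 m and angle between each of carton_b_centre, carton_c_centre's own z axis and vertical below 0.1 rad) or (contact force between the fingers and carton_b above 1 N and contact force between inner_b and anything else above 0.25 N and x of gate_mid in the frame of carton_b_centre between -0.066 and 0.066 m and y of gate_mid in the frame of carton_b_centre between -0.02 and 0.02 m and z of gate_mid in the frame of carton_b_centre between -0.015 and 0.015 m and angle between the x axis of carton_b_centre and the x axis of gate_mid, either way round below 0.26 rad and angle between carton_b_centre's own z axis and vertical below 0.2 rad and linear speed of each of carton_b, carton_a, carton_c below 0.03 m/s and contact force between gate and carton_b below 0.3 N and height (world z) of each of carton_a_centre, carton_c_centre below 0.022 m and angle between each of carton_a_centre, carton_c_centre's own z axis and vertical below 0.1 rad) or (contact force between the fingers and carton_c above 1 N and contact force between inner_c and anything else above 0.25 N and x of gate_mid in the frame of carton_c_centre between -0.066 and 0.066 m and y of gate_mid in the frame of carton_c_centre between -0.02 and 0.02 m and z of gate_mid in the frame of carton_c_centre between -0.015 and 0.015 m and angle between the x axis of carton_c_centre and the x axis of gate_mid, either way round below 0.26 rad and angle between carton_c_centre's own z axis and vertical below 0.2 rad and linear speed of each of carton_c, carton_a, carton_b below 0.03 m/s and contact force between gate and carton_c below 0.3 N and height (world z) of each of carton_a_centre, carton_b_centre below 0.022 m and angle between each of carton_a_centre, carton_b_centre's own z axis and vertical below 0.1 rad))); the arm keeps its last pose, push and grip.
It fails at once if the brown bottle is displaced by more than 3 cm (distance of amber_bottle from where it was at the start of the episode above 0.03 m).
It fails at once if the wash bottle is displaced by more than 3 cm (distance of wash from where it was at the start of the episode above 0.03 m).
It fails at once if the tape roll is displaced by more than 3 cm (distance of tape from where it was at the start of the episode above 0.03 m).
It fails at once if the timer is displaced by more than 3 cm (distance of clock from where it was at the start of the episode above 0.03 m).
It fails at once if the gate is struck hard (contact force between gate and anything else above 5 N).
It also fails if it takes over 72 s, if anything falls off the work surface, if the arm or the gripper's body presses on something with over 40 N, if the wrist force passes 120 N, or if a joint passes its speed limit or range.

## Robot

A 7-joint arm with a two-finger parallel gripper is mounted at the origin on a cart in front of the work surface, level with it; the furniture and walls round the work are solid. World frame = base frame: x ahead of the robot, y to its left, z up, the work surface at z = 0. Lengths are in m, angles in rad, forces in N, time in s.
With the tool pointing down it reaches from about 0.4 to 0.85 m from the base axis. Payload 10.4 kg.
Tool frame: the origin (TCP) lies at the very end of the fingers, on their centre line; the grasp point (between the pads) lies 19 mm behind it (r.pinch_z is the distance from the TCP to the grasp point, in m); z points along the fingers, y is the line along which they close (so a half turn about z gives the same grasp; the last joint's range is limited). The gripper opens to 87 mm and grips with 3 to 60 N. Pads are 19 mm wide; open, the fingers measure 117 mm over their backs; the gripper's body (75 mm by 190 mm) begins 51 mm behind the grasp point.
Start: joints at [1.12, 0.332, -0.065, 1.46, 0.022, 1.35, -0.088], TCP at [0.259, -0.569, 0.223] pointing down, gripper open.
Joint ranges: [-2.6, 2.6], [-0.5, 2.12], [-1.47, 1.34], [0.16, 2.42], [-1.27, 4.41], [0.06, 2.06], [-2.6, 2.6]. Speed limits (rad/s): [2.22, 2.22, 2.79, 2.79, 3.14, 3.14, 3.14].

## Interface

Orientations are given as a unit quaternion [x, y, z, w].
In Python, from bench import sensors, vision, r gives the robot as it stands.
- The arm moves only by the shell command python3 -m crank 'ROWS' [OPENING] [FORCE]. ROWS is JSON, a list of rows, each a list of 2 entries, a list of its own where there are three numbers: the shift along the tool's x, y, z normalised to -1 to 1, where 1 is 3 cm, then the turn about the tool's z normalised to -1 to 1, where 1 is 8 degrees. A call has 1 to 12 rows; each row shifts and turns the commanded pose from where the row before left it, along the tool's axes as they then stand; what a row does not reach is not made up. A row lasts 1/8 s, in which the tool goes at most 62.5 mm and 10.7 degrees, less where a joint would pass 70% of its speed; a pose out of reach is approached as far as the arm can. A call with a number of a shift or a turn outside -1 to 1 is refused whole. A call with a gripper value outside its range is refused whole. OPENING is the opening, from 0 (shut) to 1 (fully open), set as the call begins (- or left out, the last holds). The fingers move at their own pace and stop on an object; FORCE is the grip in N (left out, the last holds). Time passes only in rows, so rows that do not move let the fingers close. It gives the time, the measured TCP pose, the force, the opening and the grip force at its end, in the units of the state.
- sensors.read_state(): the state, without advancing time (a new reading comes with each control period).
- vision.camera(name): name is "scene" or "top" or "wrist"; returns the picture (384x512x3 uint8, red, green, blue); there is no depth.
- vision.camera_model(name): a dict with "vertical_fov" (degrees; the focal length in pixels is half the picture's height over the tangent of half this angle, whatever the lens; pixels are square), "cx", "cy" (the principal point, pixels), "camera_from_world" (4x4, takes a point from world to camera coordinates); the wrist camera has in their place "hand_eye" (4x4, takes a point from camera to tool coordinates, whose origin is the TCP and whose axes are the flange's). Camera axes: x right, y down, z forward; pixel columns grow to the right and rows downward; lengths in m; the calibration is good to about 2 mm. The wrist camera is an equidistant fisheye: a pixel r from the principal point sees the ray r / f radians off the axis. A picture is of the moment at which its call begins: read the wrist's pose just before it. camera_model takes no time and is no camera call.
- r.close_job(): hands the job in; it is judged then, once.
The state is a dict: "time": time; "joint_positions": joint angles; "joint_vel": joint speeds; "joint_torque": joint torques, N m; "ee_pos": TCP position; "eef_rot": TCP orientation; "ft_force": force on the tool from outside, world axes, zero at the start; "torque": the same for the moment, N m; "width": finger opening in m; "grip_force": force on a finger pad.
Only numpy, scipy, OpenCV 4.12 (cv2) and the standard library are available. Lean on these libraries where they do the work, as an engineer would, in place of code of your own. Each camera call takes 0.05 s, during which the arm holds its last target. There are 200 camera calls.

## Working session

There is one attempt and no reset: what is moved stays moved. The work goes in short steps, Python scripts to look and compute and a shell command to move; the robot and the scene stay as the last step left them, time stands still between calls to the robot, and variables do not carry over. Pictures are saved under pics/ and viewed, at most 10 in all, crops included, and the job is handed in when it is done.

```bash
mkdir -p pics; ls; python3 - <<'E'
from bench import sensors, vision, r
import cv2,numpy as np
s=sensors.read_state()
for k in s: print(k,np.round(s[k],3))
for n in("top","scene"):
    cv2.imwrite(f"pics/{n}0.png",vision.camera(n)[:,:,::-1]); m=vision.camera_model(n); print(n,m["vertical_fov"],m["cx"],m["cy"],np.round(m["camera_from_world"],3).tolist())
m=vision.camera_model("wrist");print(m["vertical_fov"],np.round(m["hand_eye"],3).tolist(),r.pinch_z)
E
```

```text
pics
time 0.0
joint_positions [ 1.12   0.333 -0.065  1.461  0.022  1.35  -0.089]
joint_vel [ 0.001 -0.002  0.002 -0.002 -0.001  0.001 -0.002]
joint_torque [-0.0000e+00 -6.2325e+01  2.5000e-02 -3.8989e+01 -6.1000e-02  4.0000e-02
  0.0000e+00]
ee_pos [ 0.259 -0.568  0.222]
eef_rot [ 0.977  0.212 -0.    -0.001]
ft_force [0.368 1.062 0.744]
torque [ 0.002 -0.039  0.015]
grip_force 0.0
width 0.087
top 56.515294393495694 257.0803144103428 191.483972371478 [[0.01, -1.0, 0.016, 0.04], [-0.987, -0.013, -0.16, 0.551], [0.16, -0.014, -0.987, 1.165], [0.0, 0.0, 0.0, 1.0]]
scene 47.83573637447288 256.4592851012737 193.80715915420265 [[-0.975, 0.222, -0.01, 0.511], [0.162, 0.682, -0.714, -0.071], [-0.152, -0.697, -0.701, 1.719], [0.0, 0.0, 0.0, 1.0]]
65.70646984690485 [[0.001, -0.952, -0.305, 0.084], [1.0, 0.001, -0.0, -0.0], [0.001, -0.305, 0.952, -0.161], [0.0, 0.0, 0.0, 1.0]] 0.0187
```

View pics/top0.png

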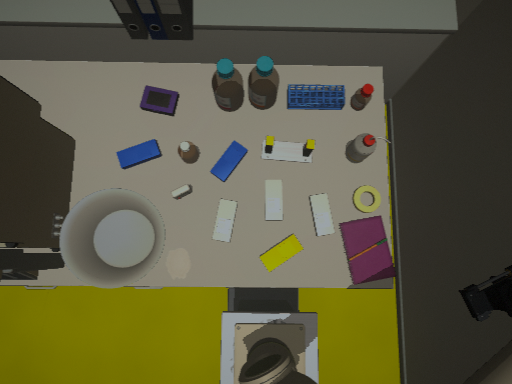

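View pics/scene0.png

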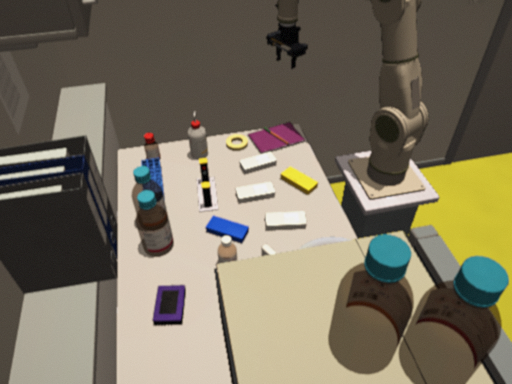

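The top view shows white cartons at about (225,220), (274,200) and (322,215). The gate's yellow post tops are at (269,140) and (310,145), the brown bottle at (188,151), and the timer at (181,191). Blue and yellow look-alikes are also there.

```bash
cat > h.py <<'E'
from bench import sensors, vision, r
import cv2,numpy as np
from scipy.spatial.transform import Rotation as R
def ray(name,px,z):
    m=vision.camera_model(name); f=192/np.tan(np.radians(m["vertical_fov"]/2)); T=np.array(m["camera_from_world"])
    px=np.atleast_2d(px).astype(float)
    d=np.c_[(px[:,0]-m["cx"])/f,(px[:,1]-m["cy"])/f,np.ones(len(px))]@T[:3,:3]
    c=-T[:3,:3].T@T[:3,3]
    return (c+d*((z-c[2])/d[:,2])[:,None])[:,:2]
def rect(name,mask,z,lo,hi):
    out=[]
    for c in cv2.findContours(mask.astype(np.uint8),cv2.RETR_EXTERNAL,cv2.CHAIN_APPROX_NONE)[0]:
        if lo<cv2.contourArea(c)<hi:
            p=ray(name,c[:,0,:],z); b=cv2.boxPoints(cv2.minAreaRect(p.astype(np.float32)))
            e=b[1]-b[0];g=b[2]-b[1]
            if np.linalg.norm(g)>np.linalg.norm(e): e,g=g,e
            if e[0]<0:e=-e
            out.append((c[:,0].mean(0).round(),b.mean(0).round(4),np.degrees(np.arctan2(e[1],e[0])).round(1),np.linalg.norm(e).round(4),np.linalg.norm(g).round(4)))
    return out
def pose():
    s=sensors.read_state(); M=R.from_quat(s["eef_rot"]).as_matrix(); return np.array(s["ee_pos"]),M,s
E
python3 - <<'E'
from h import *
im=cv2.imread("pics/top0.png"); h=cv2.cvtColor(im,cv2.COLOR_BGR2HSV)
print(h[200,274],h[220,225],h[215,322],h[180,300],h[200,300],h[152,288])
w=(h[:,:,1]<45)&(h[:,:,2]>150)
w=((h[:,:,2]>195)&(h[:,:,1]<45))
for o in rect("top",w,.03,60,3000):print(*o)
print("yellow")
y=(h[:,:,0]>22)&(h[:,:,0]<36)&(h[:,:,1]>150)&(h[:,:,2]>120)
for o in rect("top",y,.119,20,3000):print(*o)
p,M,s=pose();print(M.round(3))
E
```

```text
[ 90  13 163] [ 77  11 163] [ 50   5 158] [ 24  35 139] [ 24  35 138] [ 45   6 158]
yellow
[281. 253.] [ 0.348  -0.0283] -55.7 0.1281 0.0546
[310. 144.] [ 0.6982 -0.1244] -0.7 0.0304 0.0228
[270. 140.] [0.708 0.009] 0.4 0.0272 0.0228
[[ 0.91   0.415 -0.001]
 [ 0.415 -0.91   0.001]
 [-0.    -0.001 -1.   ]]
```

```bash
python3 - <<'E'
from h import *
im=cv2.imread("pics/top0.png"); h=cv2.cvtColor(im,cv2.COLOR_BGR2HSV)
w=((h[:,:,2]>143)&(h[:,:,1]<24))
for o in rect("top",w,.03,60,3000):print(*o)
print("plate")
for o in rect("top",w,.006,60,3000):print(*o)
p,M,s=pose()
im=cv2.imread("pics/top0.png")
d=cv2.resize(im[120:290,150:400],None,fx=3,fy=3,interpolation=cv2.INTER_CUBIC)
m=cv2.resize((w[120:290,150:400]*255).astype(np.uint8),None,fx=3,fy=3)
c=cv2.findContours(m,cv2.RETR_EXTERNAL,cv2.CHAIN_APPROX_NONE)[0]; cv2.drawContours(d,c,-1,(0,0,255),1)
cv2.imwrite("pics/c1.png",d)
E
```

```text
[312. 360.] [ 0.0131 -0.1327] -0.7 0.1351 0.0349
[242. 336.] [0.0474 0.0466] -89.6 0.2177 0.2114
[224. 225.] [0.4408 0.1581] -9.7 0.111 0.0603
[322. 216.] [ 0.4738 -0.1764] 10.1 0.1286 0.0581
[273. 204.] [ 0.5155 -0.0101] 0.4 0.1134 0.0582
[284. 152.] [ 0.6979 -0.0548] 85.9 0.1754 0.0659
plate
[312. 360.] [ 0.0062 -0.1366] -0.7 0.1377 0.0356
[242. 336.] [0.0413 0.0463] -89.6 0.2221 0.2156
[224. 225.] [0.4425 0.16  ] -9.7 0.1132 0.0615
[322. 216.] [ 0.4761 -0.1812] 10.1 0.1311 0.0592
[273. 204.] [ 0.5186 -0.0116] 0.4 0.1157 0.0593
[284. 152.] [ 0.7047 -0.0572] 85.9 0.1789 0.0673
```

View pics/c1.png

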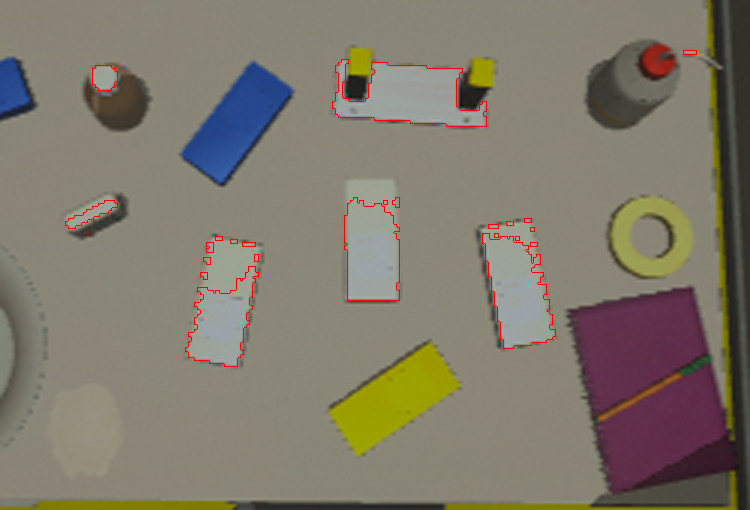

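The mask misses the cartons' creamy far ends, but the corners can be read from the crop: left (210,236)…(186,358), middle (345,180)…(347,301), right (479,228)…(502,349). I'll compute the poses from those.

```bash
python3 - <<'E'
from h import *
C={"L":[(210,236),(262,243),(240,366),(186,358)],"M":[(345,180),(398,180),(400,301),(347,301)],"R":[(479,228),(532,219),(555,340),(502,349)]}
p,M,s=pose()
for k,v in C.items():
    q=ray("top",np.array(v)/3+[150-.33,120-.33],.03)
    f=(q[0]+q[1])/2;n=(q[2]+q[3])/2;u=(f-n)/np.linalg.norm(f-n);c=q.mean(0);g=c-.02*u
    print(k,c.round(4),np.linalg.norm(f-n).round(3),"yaw",np.degrees(np.arctan2(u[1],u[0])).round(1),"grasp",g.round(4),"units",(M.T@np.r_[g-p[:2],.1-p[2]]/.03).round(2))
E
```

```text
L [0.4545 0.1552] 0.14 yaw -9.2 grasp [0.4348 0.1584] units [ 15.38 -19.61   4.09]
M [ 0.525  -0.0112] 0.139 yaw 1.1 grasp [ 0.505  -0.0115] units [ 15.16 -13.48   4.08]
R [ 0.4773 -0.175 ] 0.139 yaw 9.7 grasp [ 0.4576 -0.1784] units [11.41 -9.08  4.07]
```

```bash
python3 -m crank '[[[0.95,-0.76,0.3],0],[[0.95,-0.76,0.3],0],[[0.95,-0.76,0.3],0],[[0.95,-0.76,0.3],0],[[0.95,-0.76,0.3],0],[[0.95,-0.76,0.3],0],[[0.95,-0.76,0.3],0],[[0.95,-0.76,0.3],0],[[0.95,-0.76,0.3],0],[[0.95,-0.76,0.3],0],[[0.95,-0.76,0.3],0.9],[[0.95,-0.76,0.3],0.95]]' 1 40
cat > w.py <<'E'
from h import *
import sys
# wrist picture; white mask contour -> points on z=.03 via fisheye
def wrist(fn=None):
    p,M,s=pose(); im=vision.camera("wrist"); m=vision.camera_model("wrist")
    if fn: cv2.imwrite(fn,im[:,:,::-1])
    return p,M,im[:,:,::-1].copy(),m
def cast(px,z,p,M,m):
    f=192/np.tan(np.radians(m["vertical_fov"]/2)); px=np.atleast_2d(px).astype(float)
    d=px-[m["cx"],m["cy"]]; rr=np.linalg.norm(d,axis=1)+1e-9; t=rr/f
    v=np.c_[d/rr[:,None]*np.sin(t)[:,None],np.cos(t)]
    H=np.array(m["hand_eye"]); v=v@H[:3,:3].T@M.T; c=p+M@H[:3,3]
    return (c+v*((z-c[2])/v[:,2])[:,None])[:,:2]
def toU(g,z):
    p,M,s=pose(); return (M.T@(np.r_[g,z]-p)/.03).round(2)
E
python3 - <<'E'
from w import *
p,M,im,m=wrist("pics/w1.png"); print(p.round(4),np.degrees(np.arctan2(M[1,0],M[0,0])),toU([.4576,-.1784],.03))
E
```

```text
time: 1.6
ee_pos: [0.4611, -0.1791, 0.1141]
eef_rot: [0.997, 0.082, -0.0, 0.0]
ft_force: [1.5, -0.1, -0.4]
width: 0.087
grip_force: 0.0
[ 0.4611 -0.1791  0.1141] 9.460468742479632 [-0.21  0.12  2.77]
```

View pics/w1.png

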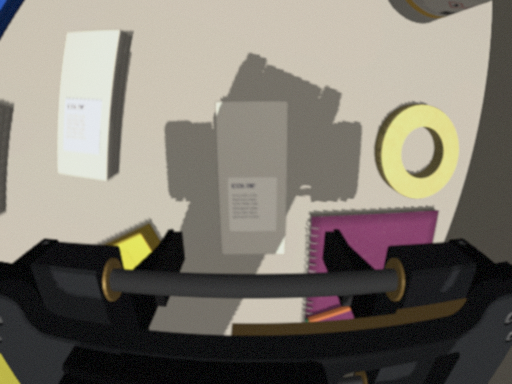

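The wrist view shows the right-hand carton below the gripper, in shadow, with its corners at about (219,101), (287,101), (286,252) and (222,254).

```bash
cat >> w.py <<'E'
def fromcorners(px,p,M,m):
    q=cast(px,.03,p,M,m); f=(q[0]+q[1])/2;n=(q[2]+q[3])/2;u=(f-n)/np.linalg.norm(f-n);c=q.mean(0)
    print("c",c.round(4),"len",np.linalg.norm(f-n).round(3),np.linalg.norm(q[0]-q[1]).round(3),"yaw",np.degrees(np.arctan2(u[1],u[0])).round(1),"units to grasp",toU(c-.02*u,.004))
E
python3 - <<'E'
from w import *
p,M,s=pose(); fromcorners([(219,101),(287,101),(286,252),(222,254)],p,M,vision.camera_model("wrist"))
E
```

```text
c [ 0.4805 -0.1713] len 0.137 0.055 yaw 9.6 units to grasp [-0.09  0.01  3.64]
```

```bash
python3 -m crank '[[[-0.1,0.05,0.8],0],[[0,0,0.8],0],[[0,0,0.8],0],[[0,0,0.8],0],[[0,0,0.45],0],[[0,0,0],0]]' && python3 -m crank '[[[0,0,0],0],[[0,0,0],0],[[0,0,0],0],[[0,0,0],0],[[0,0,0],0]]' 0 50
```

```text
time: 2.4
ee_pos: [0.4576, -0.182, 0.0044]
eef_rot: [0.996, 0.085, -0.001, -0.0]
ft_force: [0.5, -0.4, 0.4]
width: 0.0872
grip_force: 0.0
time: 3.02
ee_pos: [0.4584, -0.1817, 0.0055]
eef_rot: [0.996, 0.085, 0.0, -0.0]
ft_force: [-1.6, 3.3, 7.2]
width: 0.0595
grip_force: 49.9
```

```bash
cat > t.py <<'E'
from h import *
a=[]
for i in range(6):
    p,M,s=pose(); a.append(np.r_[s["ft_force"],M.T@np.array(s["torque"])]); vision.camera("top")
a=np.array(a); print("F, tool torque",a.mean(0).round(3),"sd",a.std(0).round(3),"p",p.round(4),"w",s["width"],s["grip_force"])
E
python3 -m crank '[[[0,0,-0.7],0],[[0,0,-0.7],0],[[0,0,-0.7],0],[[0,0,-0.7],0],[[0,0,0],0],[[0,0,0],0]]'; python3 t.py
python3 -m crank '[[[-1,0,0],0],[[-1,0,0],0],[[1,0,0],0],[[1,0,0],0],[[-1,0,0],0],[[-1,0,0],0],[[1,0,0],0],[[1,0,0],0],[[0,0,0],0],[[0,0,0],0],[[0,0,0],0]]'; python3 t.py
python3 -m crank '[[[1,0,0],0],[[1,0,0],0],[[-1,0,0],0],[[-1,0,0],0],[[1,0,0],0],[[1,0,0],0],[[-1,0,0],0],[[-1,0,0],0],[[0,0,0],0],[[0,0,0],0],[[0,0,0],0]]'; python3 t.py
```

```text
time: 3.78
ee_pos: [0.4576, -0.1821, 0.088]
eef_rot: [0.996, 0.085, -0.001, -0.0]
ft_force: [-0.2, 0.4, -2.7]
width: 0.0597
grip_force: 49.9
F, tool torque [-0.103 -0.191 -2.892  0.014 -0.051  0.009] sd [0.379 0.445 0.32  0.031 0.036 0.035] p [ 0.4578 -0.182   0.0883] w 0.059597749587898756 49.898445468645605
time: 5.45
ee_pos: [0.4575, -0.1825, 0.0889]
eef_rot: [0.996, 0.084, -0.0, 0.0]
ft_force: [0.0, -0.4, -3.1]
width: 0.0598
grip_force: 49.9
F, tool torque [-0.055 -0.26  -2.546  0.003 -0.053  0.01 ] sd [0.306 0.205 0.52  0.038 0.014 0.03 ] p [ 0.458  -0.1823  0.0891] w 0.059682111477887226 49.89903790410949
time: 7.12
ee_pos: [0.459, -0.1819, 0.0892]
eef_rot: [0.996, 0.085, 0.0, -0.0]
ft_force: [0.5, -0.6, -3.4]
width: 0.0598
grip_force: 49.9
F, tool torque [-0.123 -0.007 -2.527 -0.003 -0.075 -0.008] sd [0.424 0.367 0.478 0.012 0.025 0.036] p [ 0.4585 -0.182   0.089 ] w 0.05969312392007331 49.898550246971354
```

Its weight (about 0.27 kg) is under the 0.31 kg minimum for a carton with the ball, and the moment about the grip didn't shift noticeably after shaking (it reads -0.051, -0.053, -0.075, with noise around 0.015). I take this one as silent. I'll set it back and go to the middle carton.

```bash
python3 -m crank '[[[0,0,0.8],0],[[0,0,0.8],0],[[0,0,0.7],0],[[0,0,0.3],0],[[0,0,0.16],0],[[0,0,0],0]]' && python3 -m crank '[[[0,0,0],0],[[0,0,0],0],[[0,0,0],0],[[0,0,-0.8],0],[[0,0,-0.9],0],[[0,0,-0.9],0],[[0,0,-0.9],0]]' 1 && python3 -m crank '[[[0.5,-0.95,0],0],[[0.5,-0.95,0],0],[[0.4,-0.95,0],0],[[0.4,-0.95,0],0],[[0.4,-0.95,0],0],[[0.28,-0.6,0],0],[[0,0,0],0.55],[[0,0,0],0.5],[[0,0,0],0]]'
python3 - <<'E'
from w import *
p,M,im,m=wrist("pics/w2.png"); print(p.round(4),np.degrees(np.arctan2(M[1,0],M[0,0])),toU([.505,-.0115],.004))
E
```

```text
time: 8.18
ee_pos: [0.4585, -0.1823, 0.0066]
eef_rot: [0.996, 0.085, 0.0, 0.0]
ft_force: [0.7, -0.2, -1.8]
width: 0.0597
grip_force: 49.9
time: 9.05
ee_pos: [0.4582, -0.1822, 0.1123]
eef_rot: [0.996, 0.085, 0.0, 0.0]
ft_force: [1.0, -0.2, -0.2]
width: 0.0869
grip_force: 0.0
time: 10.18
ee_pos: [0.5045, -0.0114, 0.1114]
eef_rot: [1.0, 0.012, 0.0, 0.0]
ft_force: [-1.1, -0.4, -0.3]
width: 0.0871
grip_force: 0.0
[ 0.5045 -0.0114  0.1114] 1.3441680642033167 [0.01 0.   3.58]
```

View pics/w2.png

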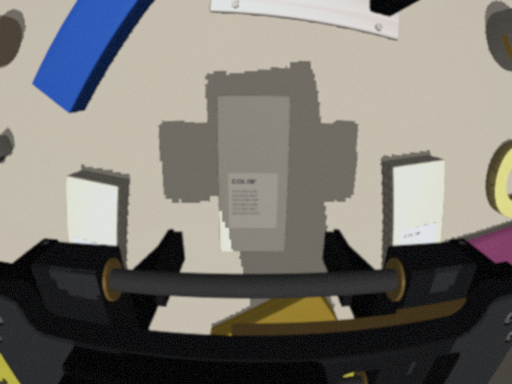

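The wrist view shows the middle carton centred between the fingers, spanning columns 218–290 and rows 96–250. The right-hand carton lies flat at the right.

```bash
python3 -m crank '[[[0,0,0.8],0],[[0,0,0.8],0],[[0,0,0.8],0],[[0,0,0.8],0],[[0,0,0.36],0],[[0,0,0],0]]' && python3 -m crank '[[[0,0,0],0],[[0,0,0],0],[[0,0,0],0],[[0,0,0],0],[[0,0,0],0]]' 0 50
python3 -m crank '[[[0,0,-0.7],0],[[0,0,-0.7],0],[[0,0,-0.7],0],[[0,0,-0.7],0],[[0,0,0],0],[[0,0,0],0]]'; python3 t.py
python3 -m crank '[[[-1,0,0],0],[[-1,0,0],0],[[1,0,0],0],[[1,0,0],0],[[-1,0,0],0],[[-1,0,0],0],[[1,0,0],0],[[1,0,0],0],[[0,0,0],0],[[0,0,0],0],[[0,0,0],0]]'; python3 t.py
python3 -m crank '[[[-1,0,0],0],[[1,0,0],0],[[-1,0,0],0],[[1,0,0],0],[[-1,0,0],0],[[1,0,0],0],[[-1,0,0],0],[[1,0,0],0],[[0,0,0],0],[[0,0,0],0],[[0,0,0],0]]'; python3 t.py
```

```text
time: 10.98
ee_pos: [0.5042, -0.0114, 0.0042]
eef_rot: [1.0, 0.012, -0.0, -0.0]
ft_force: [-0.7, -0.7, 0.2]
width: 0.0872
grip_force: 0.0
time: 11.6
ee_pos: [0.5047, -0.0114, 0.0048]
eef_rot: [1.0, 0.011, 0.0, 0.0]
ft_force: [-1.1, 0.5, 5.9]
width: 0.0596
grip_force: 50.0
time: 12.35
ee_pos: [0.5038, -0.0116, 0.0874]
eef_rot: [1.0, 0.011, -0.001, 0.0]
ft_force: [0.3, -0.2, -2.3]
width: 0.0598
grip_force: 50.0
F, tool torque [-0.082 -0.07  -2.713  0.051 -0.06   0.014] sd [0.183 0.538 0.403 0.03  0.021 0.038] p [ 0.5041 -0.0114  0.0877] w 0.05912164681353094 49.998596934601665
time: 14.02
ee_pos: [0.5038, -0.0115, 0.0883]
eef_rot: [1.0, 0.011, -0.0, 0.0]
ft_force: [0.1, -0.4, -2.4]
width: 0.0599
grip_force: 50.0
F, tool torque [ 0.194 -0.318 -2.49   0.021 -0.088 -0.007] sd [0.494 0.441 0.406 0.023 0.013 0.023] p [ 0.5044 -0.0115  0.0886] w 0.059870367880363894 49.99869723804295
time: 15.7
ee_pos: [0.5041, -0.0114, 0.0884]
eef_rot: [1.0, 0.011, -0.0, 0.0]
ft_force: [2.0, 0.7, -2.9]
width: 0.0595
grip_force: 50.0
F, tool torque [ 0.5    0.219 -2.862  0.039 -0.078  0.022] sd [0.844 0.456 0.373 0.027 0.012 0.053] p [ 0.5044 -0.0115  0.0885] w 0.05979889406965417 49.998613419011235
```

The middle carton gives the same picture: about 0.27 kg and a nearly constant moment, so it's silent too. I'll set it back and try the left one.

```bash
python3 -m crank '[[[0,0,0.8],0],[[0,0,0.8],0],[[0,0,0.7],0],[[0,0,0.3],0],[[0,0,0.16],0],[[0,0,0],0]]' && python3 -m crank '[[[0,0,0],0],[[0,0,0],0],[[0,0,0],0],[[0,0,-0.8],0],[[0,0,-0.9],0],[[0,0,-0.9],0],[[0,0,-0.9],0]]' 1 && python3 -m crank '[[[-0.36,-0.95,0],0],[[-0.36,-0.95,0],0],[[-0.36,-0.95,0],0],[[-0.36,-0.95,0],0],[[-0.36,-0.95,0],0],[[-0.38,-0.97,0],0],[[0,0,0],0.65],[[0,0,0],0.66],[[0,0,0],0]]'
python3 - <<'E'
from w import *
p,M,im,m=wrist("pics/w3.png"); print(p.round(4),np.degrees(np.arctan2(M[1,0],M[0,0])),toU([.4348,.1584],.004))
E
```

```text
time: 16.75
ee_pos: [0.5048, -0.0114, 0.006]
eef_rot: [1.0, 0.011, 0.0, 0.0]
ft_force: [0.1, -1.1, -2.4]
width: 0.0597
grip_force: 50.0
time: 17.62
ee_pos: [0.5045, -0.0114, 0.1117]
eef_rot: [1.0, 0.011, 0.0, 0.0]
ft_force: [-0.3, -1.1, -0.0]
width: 0.0867
grip_force: 0.0
time: 18.75
ee_pos: [0.4352, 0.1587, 0.1108]
eef_rot: [0.997, -0.08, 0.0, 0.0]
ft_force: [-0.6, -0.6, 0.1]
width: 0.0874
grip_force: 0.0
[0.4352 0.1587 0.1108] -9.126559652386378 [-0.01  0.01  3.56]
```

View pics/w3.png

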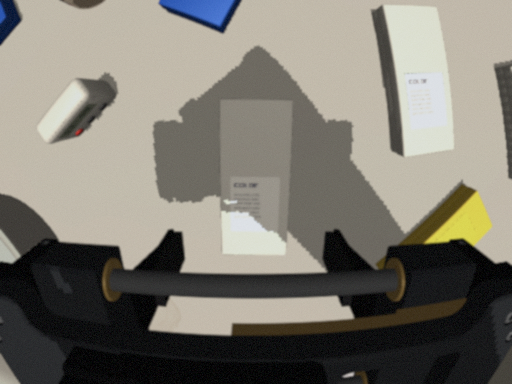

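The left carton is centred in the wrist view, spanning columns 221–293 and rows 100–254. The middle carton lies flat at the right.

```bash
python3 -m crank '[[[0,0.04,0.8],0],[[0,0,0.8],0],[[0,0,0.8],0],[[0,0,0.8],0],[[0,0,0.35],0],[[0,0,0],0]]' && python3 -m crank '[[[0,0,0],0],[[0,0,0],0],[[0,0,0],0],[[0,0,0],0],[[0,0,0],0]]' 0 55
python3 -m crank '[[[0,0,-0.7],0],[[0,0,-0.7],0],[[0,0,-0.7],0],[[0,0,-0.7],0],[[0,0,0],0],[[0,0,0],0]]'; python3 t.py
python3 -m crank '[[[-1,0,0],0],[[-1,0,0],0],[[1,0,0],0],[[1,0,0],0],[[-1,0,0],0],[[-1,0,0],0],[[1,0,0],0],[[1,0,0],0],[[0,0,0],0],[[0,0,0],0],[[0,0,0],0]]'; python3 t.py
python3 -m crank '[[[-1,0,0],0],[[1,0,0],0],[[-1,0,0],0],[[1,0,0],0],[[-1,0,0],0],[[1,0,0],0],[[-1,0,0],0],[[1,0,0],0],[[0,0,0],0],[[0,0,0],0],[[0,0,0],0]]'; python3 t.py
```

```text
time: 19.55
ee_pos: [0.4348, 0.1574, 0.004]
eef_rot: [0.997, -0.079, -0.0, 0.0]
ft_force: [-0.3, 0.4, 0.4]
width: 0.0868
grip_force: 0.0
time: 20.18
ee_pos: [0.4352, 0.1575, 0.0045]
eef_rot: [0.997, -0.08, 0.0, 0.0]
ft_force: [-1.7, -0.3, 6.5]
width: 0.0594
grip_force: 55.0
time: 20.92
ee_pos: [0.4343, 0.1571, 0.087]
eef_rot: [0.997, -0.08, -0.001, 0.0]
ft_force: [-0.7, -0.4, -3.8]
width: 0.0596
grip_force: 55.0
F, tool torque [ 0.109  0.018 -3.799  0.035 -0.126 -0.005] sd [0.457 0.303 0.491 0.017 0.022 0.049] p [0.4346 0.1574 0.0875] w 0.05976587376815225 54.95605836622417
time: 22.6
ee_pos: [0.4343, 0.1576, 0.088]
eef_rot: [0.997, -0.08, -0.0, 0.0]
ft_force: [0.5, 0.5, -3.6]
width: 0.0597
grip_force: 55.0
F, tool torque [-0.024 -0.247 -3.848  0.046 -0.103  0.016] sd [0.279 0.549 0.602 0.025 0.009 0.027] p [0.4348 0.1575 0.0882] w 0.059620335674604424 54.956207340583205
time: 24.28
ee_pos: [0.4345, 0.1576, 0.0881]
eef_rot: [0.997, -0.08, -0.0, 0.0]
ft_force: [0.3, 0.1, -4.3]
width: 0.06
grip_force: 55.0
F, tool torque [ 0.27  -0.355 -4.238  0.024 -0.108  0.006] sd [0.362 0.377 0.47  0.028 0.018 0.031] p [0.4349 0.1575 0.0882] w 0.05917699335097066 54.95619918219745
```

It weighs about 0.4 kg, more than any carton without the ball, so this is the rattling one. The moment has barely shifted, though, so I'll use longer strokes with hard reversals and gentle stops to make the ball visibly change ends.

```bash
python3 -m crank '[[[0.3,0,0],0],[[0.6,0,0],0],[[0.9,0,0],0],[[1,0,0],0],[[1,0,0],0],[[-1,0,0],0],[[-1,0,0],0],[[-0.8,0,0],0],[[-0.5,0,0],0],[[-0.3,0,0],0],[[-0.2,0,0],0],[[0,0,0],0]]'; python3 t.py
python3 -m crank '[[[-0.3,0,0],0],[[-0.6,0,0],0],[[-0.9,0,0],0],[[-1,0,0],0],[[1,0,0],0],[[1,0,0],0],[[0.8,0,0],0],[[0.5,0,0],0],[[0.3,0,0],0],[[0.2,0,0],0],[[0,0,0],0]]'; python3 t.py
```

```text
time: 26.08
ee_pos: [0.4352, 0.1574, 0.0882]
eef_rot: [0.997, -0.08, 0.0, 0.0]
ft_force: [-0.1, 0.2, -4.5]
width: 0.0599
grip_force: 55.0
F, tool torque [-1.240e-01  1.010e-01 -4.102e+00  1.000e-02 -1.320e-01  3.000e-03] sd [0.508 0.358 0.461 0.033 0.02  0.022] p [0.4353 0.1574 0.0881] w 0.05972007486167257 54.956019558012486
time: 27.75
ee_pos: [0.4645, 0.1528, 0.0881]
eef_rot: [0.997, -0.08, -0.0, 0.0]
ft_force: [-0.6, 0.2, -3.0]
width: 0.06
grip_force: 55.0
F, tool torque [-0.481 -0.238 -3.705  0.035 -0.111 -0.017] sd [0.536 0.401 0.427 0.023 0.018 0.029] p [0.4643 0.1528 0.0882] w 0.05963408120725947 54.95608753524721
```

The moment puts the ball near the front, and it hardly runs at these speeds. Instead I'll let the carton pivot front end down by easing the grip (it is held behind its centre), and watch for it with wrist frame differences.

```bash
cat > d.py <<'E'
from w import *
import os
p,M,im,m=wrist(); 
if os.path.exists("pics/base.png"):
    b=cv2.imread("pics/base.png"); d=(cv2.absdiff(im,b).max(2)>30); d[230:]=0; ys,xs=np.nonzero(d); print("changed",d.sum(), (ys.min(),ys.max(),xs.min(),xs.max()) if d.any() else "")
    cv2.imwrite("pics/last.png",im)
else: cv2.imwrite("pics/base.png",im)
E
python3 -m crank '[[[0,0,-0.8],0],[[0,0,-0.2],0],[[0,0,0],0]]'; python3 d.py
python3 -m crank '[[[0,0,0],0],[[0,0,0],0]]' - 14 | egrep "time|grip|width"; python3 d.py
python3 -m crank '[[[0,0,0],0],[[0,0,0],0]]' - 10| egrep "time|grip|width"; python3 d.py
```

```text
time: 28.42
ee_pos: [0.4648, 0.1526, 0.1182]
eef_rot: [0.997, -0.08, 0.0, 0.0]
ft_force: [0.5, 0.1, -3.5]
width: 0.0593
grip_force: 55.0
time: 28.72
width: 0.06
grip_force: 14.0
changed 720 (np.int64(0), np.int64(214), np.int64(0), np.int64(511))
time: 29.02
width: 0.06
grip_force: 10.0
changed 56 (np.int64(45), np.int64(209), np.int64(10), np.int64(386))
```

```bash
python3 -m crank '[[[0,0,0],0],[[0,0,0],0]]' - 8 | egrep "time|grip"; python3 d.py
python3 -m crank '[[[0,0,0],0],[[0,0,0],0]]' - 7| egrep "time|grip"; python3 d.py; python3 -m crank '[[[0,0,0],0],[[0,0,0],0]]' - 6| egrep "time|grip"; python3 d.py
```

```text
time: 29.32
grip_force: 8.0
changed 90 (np.int64(45), np.int64(209), np.int64(155), np.int64(386))
time: 29.62
grip_force: 7.0
changed 85 (np.int64(45), np.int64(209), np.int64(155), np.int64(386))
time: 29.92
grip_force: 6.0
changed 370 (np.int64(45), np.int64(229), np.int64(10), np.int64(386))
```

```bash
python3 -m crank '[[[0,0,0],0],[[0,0,0],0]]' - 5.5 | egrep "time|grip"; python3 d.py
python3 -m crank '[[[0,0,0],0]]' - 5| egrep "time|grip"; python3 d.py; python3 t.py
```

```text
time: 30.22
grip_force: 5.5
changed 4431 (np.int64(28), np.int64(229), np.int64(5), np.int64(383))
time: 30.4
grip_force: 5.0
changed 5179 (np.int64(22), np.int64(229), np.int64(1), np.int64(511))
F, tool torque [ 0.296 -0.244 -3.82   0.058 -0.055 -0.008] sd [0.295 0.35  0.406 0.025 0.033 0.04 ] p [0.4647 0.1527 0.1181] w 0.06023035859069311 4.999988838544596
```

View pics/last.png

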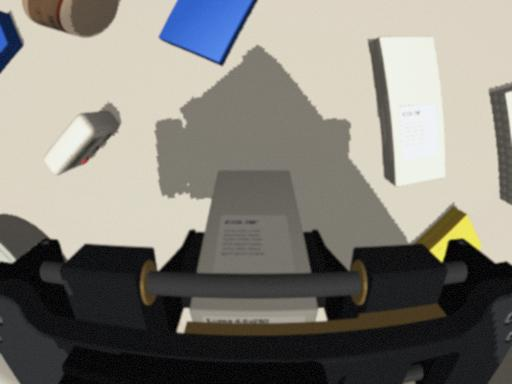

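The carton has tipped front end down, with its front top edge now at about row 170, columns 218–295. I'll work out the tilt.

```bash
python3 d.py; python3 - <<'E'
from w import *
p,M,s=pose(); m=vision.camera_model("wrist")
im=cv2.imread("pics/last.png"); print([int(v) for v in im[120:240:6,235].max(1)])
# front top edge: grasp pivot at pinch; edge at known distance 0.09 ahead, 0.011 above pad -> solve tilt vs row
f=192/np.tan(np.radians(m["vertical_fov"]/2)); H=np.linalg.inv(np.array(m["hand_eye"]))
for a in range(0,80,10):
    t=np.radians(a); x,zu=.09,.007
    q=np.array([x*np.cos(t)-(-zu)*np.sin(t)*-1*-1, 0, -.0187+x*np.sin(t)-zu*np.cos(t),1]); c=H@q
    th=np.arctan2(np.hypot(c[0],c[1]),c[2]); print(a,(m["cy"]+f*th*c[1]/np.hypot(c[0],c[1])).round(1),end="; ")
E
```

```text
changed 5017 (np.int64(14), np.int64(229), np.int64(5), np.int64(502))
[128, 128, 129, 126, 127, 129, 127, 126, 127, 98, 97, 103, 100, 104, 103, 105, 117, 102, 117, 110]
0 89.4; 10 91.1; 20 97.4; 30 107.0; 40 118.9; 50 132.6; 60 147.7; 70 163.8;
```

The tilt is well past 20°, at 60–70° in the wrist view, so the ball rests on the front wall. To level the carton I'll move forward, then lower it while dragging backward with a light grip so the front corner trails and the carton lies flat, and then re-grip.

```bash
python3 -m crank '[[[0.3,0,0],0],[[0.5,0,0],0],[[0.5,0,0],0],[[0.5,0,0.1],0],[[0.3,0,0.3],0],[[0,0,0.4],0],[[0,0,0.4],0],[[0,0,0],0]]' - 7 && python3 -m crank '[[[-0.3,0,0.1],0],[[-0.4,0,0.15],0],[[-0.4,0,0.2],0],[[-0.4,0,0.2],0],[[-0.4,0,0.2],0],[[-0.4,0,0.25],0],[[-0.4,0,0.25],0],[[-0.4,0,0.25],0],[[-0.4,0,0.25],0],[[-0.4,0,0.25],0],[[-0.3,0,0.2],0],[[0,0,0],0]]' - 5.5; python3 d.py
python3 - <<'E'
import cv2; cv2.imwrite('pics/lvl.png',cv2.imread('pics/last.png'))
E
```

```text
time: 31.8
ee_pos: [0.5261, 0.1427, 0.0812]
eef_rot: [0.997, -0.08, -0.001, 0.0]
ft_force: [0.0, 0.8, -4.6]
width: 0.06
grip_force: 7.0
time: 33.3
ee_pos: [0.4013, 0.1627, 0.0126]
eef_rot: [0.997, -0.08, -0.001, 0.0]
ft_force: [-0.6, 0.1, -2.4]
width: 0.0599
grip_force: 5.5
changed 38651 (np.int64(0), np.int64(229), np.int64(0), np.int64(511))
```

View pics/lvl.png

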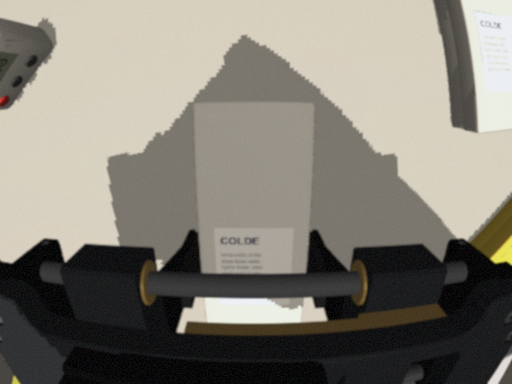

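The carton is almost flat now, with its front edge at row 102. I'll lower the rest of the way, release briefly so it settles, re-grip firmly and lift.

```bash
python3 -m crank '[[[-0.2,0,0.1],0],[[-0.1,0,0.13],0],[[0,0,0],0]]' && python3 -m crank '[[[0,0,0],0],[[0,0,0],0],[[0,0,0],0],[[0,0,0.05],0]]' 0.85 && python3 d.py && python3 -m crank '[[[0,0,0],0],[[0,0,0],0],[[0,0,0],0],[[0,0,0],0],[[0,0,0],0]]' 0 58 && python3 - <<'E'
from w import *
im=cv2.imread("pics/last.png"); print([(y,int(im[y,235].max())) for y in range(60,130,3)])
E
python3 -m crank '[[[0,0,-0.8],0],[[0,0,-0.8],0],[[0,0,-0.8],0],[[0,0,0],0],[[0,0,0],0]]';python3 t.py; python3 d.py; python3 - <<'E'
from w import *
im=cv2.imread("pics/last.png"); print([(y,int(im[y,235].max())) for y in range(60,130,3)])
E
```

```text
time: 33.72
ee_pos: [0.3944, 0.1643, 0.0066]
eef_rot: [0.997, -0.08, 0.001, -0.0]
ft_force: [3.0, -0.6, 0.3]
width: 0.06
grip_force: 5.5
time: 34.22
ee_pos: [0.3935, 0.1642, 0.0047]
eef_rot: [0.997, -0.08, 0.0, 0.0]
ft_force: [0.8, -0.5, 0.4]
width: 0.0737
grip_force: 0.0
changed 39479 (np.int64(0), np.int64(229), np.int64(0), np.int64(511))
time: 34.9
ee_pos: [0.3935, 0.1642, 0.0047]
eef_rot: [0.997, -0.08, 0.0, 0.0]
ft_force: [-1.0, -0.0, -0.2]
width: 0.0596
grip_force: 58.0
[(60, 119), (63, 120), (66, 120), (69, 121), (72, 122), (75, 120), (78, 121), (81, 117), (84, 121), (87, 121), (90, 123), (93, 121), (96, 143), (99, 148), (102, 148), (105, 148), (108, 148), (111, 148), (114, 152), (117, 149), (120, 148), (123, 150), (126, 151), (129, 148)]
time: 35.52
ee_pos: [0.3929, 0.1637, 0.0757]
eef_rot: [0.997, -0.08, -0.001, 0.0]
ft_force: [-0.9, 0.4, -4.5]
width: 0.06
grip_force: 58.0
F, tool torque [-2.470e-01  4.520e-01 -4.306e+00  1.000e-02 -1.700e-01 -1.000e-03] sd [0.499 0.271 0.475 0.02  0.021 0.014] p [0.3931 0.1641 0.0761] w 0.059458731814843534 57.99976439215243
changed 38891 (np.int64(0), np.int64(229), np.int64(0), np.int64(511))
[(60, 206), (63, 199), (66, 120), (69, 120), (72, 114), (75, 119), (78, 117), (81, 116), (84, 119), (87, 119), (90, 115), (93, 119), (96, 142), (99, 145), (102, 145), (105, 150), (108, 149), (111, 147), (114, 148), (117, 146), (120, 145), (123, 146), (126, 149), (129, 147)]
```

The front edge is at row 95 both on the bench and lifted, so the carton is level. The moment went from -0.11 to -0.17, so the ball ran to the front: this is the rattling carton. Next I'll compute the moves to the gate.

```bash
python3 - <<'E'
from w import *
p,M,s=pose(); m=vision.camera_model("wrist")
im=cv2.imread("pics/last.png")
q=cast([(230,95),(254,95),(280,95)],p[2]-.0047+.03,p,M,m); print("front edge in tool",((np.c_[q,np.zeros(3)]-np.r_[p[:2],0])@M).round(4))
lead=(((np.r_[q[1],0]-np.r_[p[:2],0])@M)[0])
yaw=np.degrees(np.arctan2(M[1,0],M[0,0])); print("yaw",yaw,"turn units",(yaw+4.2)/8)
u=np.array([np.cos(np.radians(-4.2)),np.sin(np.radians(-4.2))]); G=np.array([.7035,-.0575])
T=G-(.048+lead-.07+0)*u+2*0*u
T=G-(.048-(lead-.07)*-1)*u
c_off=lead-.07
T=G-(.048+c_off)*u; A=T-.11*u
print("c_off",c_off,"target",T,"approach",A,"units A",toU(A,.0755))
E
```

```text
front edge in tool [[ 0.0875 -0.0103 -0.0001]
 [ 0.0875  0.0005 -0.0001]
 [ 0.0876  0.0122 -0.0001]]
yaw -9.160615160430835 turn units -0.6200768950538543
c_off 0.01745033695205689 target [ 0.63822543 -0.05270654] approach [ 0.52852084 -0.04465033] units A [5.56 6.15 0.03]
```

```bash
python3 -m crank '[[[0.3,0.35,0],0],[[0.6,0.65,0],0],[[0.6,0.65,0],0],[[0.6,0.65,0],0],[[0.6,0.65,0],0],[[0.6,0.65,0],0],[[0.6,0.65,0],0],[[0.6,0.65,0],0],[[0.6,0.65,0],0],[[0.3,0.4,0],0],[[0.16,0.2,0],-0.3],[[0,0,0],-0.32]]' && python3 -m crank '[[[0,0,0],0],[[0,0,0],0]]' >/dev/null
python3 - <<'E'
from w import *
p,M,im,m=wrist("pics/w5.png"); print(p.round(4),np.degrees(np.arctan2(M[1,0],M[0,0])),toU([.6382,-.0527],.075))
E
python3 t.py
```

```text
time: 37.38
ee_pos: [0.5289, -0.0454, 0.0766]
eef_rot: [0.999, -0.036, -0.0, -0.0]
ft_force: [-0.0, 0.3, -5.0]
width: 0.0597
grip_force: 58.0
[ 0.5287 -0.0445  0.0767] -4.246507225246223 [3.66 0.   0.06]
F, tool torque [-7.690e-01  4.500e-02 -3.326e+00  3.300e-02 -1.560e-01 -3.000e-03] sd [0.512 0.429 0.335 0.02  0.018 0.031] p [ 0.5288 -0.0445  0.0768] w 0.05930779730983319 57.99961659125984
```

View pics/w5.png

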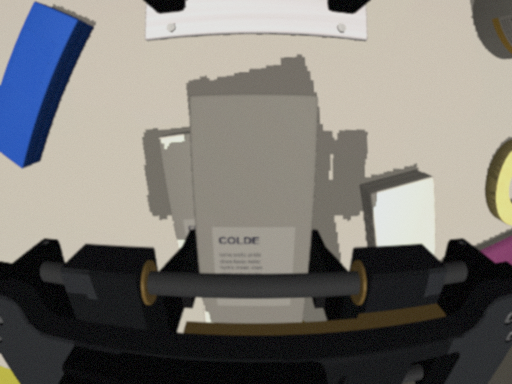

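Seen from the wrist, the carton (columns 190–317) is centred on and square to the gate plate (147–366). I'll go straight in.

```bash
python3 -m crank '[[[0.2,0,0.05],0],[[0.4,0,0],0],[[0.45,0,0],0],[[0.45,0,0],0],[[0.45,0,0],0],[[0.45,0,0],0],[[0.45,0,0],0],[[0.4,0,0],0],[[0.25,0,0],0],[[0.15,0,0],0],[[0,0,0],0],[[0,0,0],0]]' 
python3 - <<'E'
from w import *
p,M,im,m=wrist("pics/w6.png"); print(p.round(4),toU([.6382,-.0527],.075))
a=vision.camera("top")[:,:,::-1]; b=vision.camera("scene")[:,:,::-1]
cv2.imwrite("pics/fin.png",np.hstack([cv2.resize(a[110:260,180:380],(400,300)),cv2.resize(b[120:270,120:320],(400,300))]))
E
python3 t.py
```

```text
time: 39.48
ee_pos: [0.6377, -0.0526, 0.0753]
eef_rot: [0.999, -0.037, -0.0, 0.0]
ft_force: [0.0, 0.8, -4.0]
width: 0.0596
grip_force: 58.0
[ 0.6377 -0.0526  0.0753] [0.02 0.   0.01]
F, tool torque [ 0.063 -0.095 -3.936  0.045 -0.157  0.007] sd [0.189 0.24  0.227 0.028 0.023 0.016] p [ 0.638  -0.0526  0.0753] w 0.05979271380402871 57.99956426024437
```

View pics/fin.png

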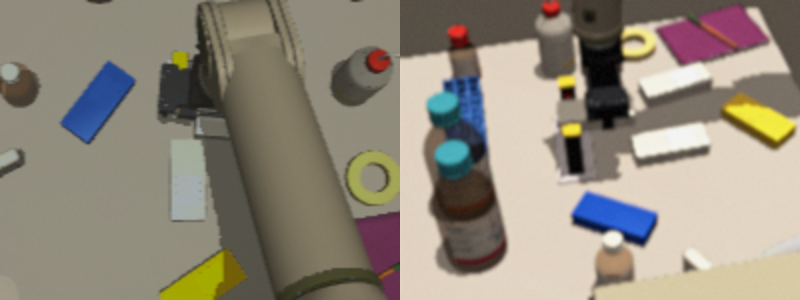

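The carton sits between the posts, the other two lie flat, and the bystanders haven't moved. Handing in.

```bash
python3 -c "
from bench import r
print(r.close_job())"
```

```text
the job is handed in; nothing more can be done
None
```

I found the rattling carton (the left one) and handed the job in at about 40 s, with its front end held steady, level and centred in the gate; the other two lie flat on the bench, no result came back, and I picked it by weight and by its balance shifting when tipped, as shaking alone showed no clear rattle.

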